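# Right the toppled casting, nest it and latch the hold-down strap

### The job

The aluminium housing has toppled over on the inspection bench. Stand it foot down, seated flat in the square blue-edged nest of the holding fixture, and then swing the hinged steel strap over it and press it down until it snaps fully home under the roller of the red spring catch. Do not drop the housing and leave the other things on the bench where they are.

Things in the scene. Friction and masses are not known exactly. Their poses are not given: they have to be found in the camera images.
- housing: The aluminium housing, the only one lying on its side: square foot 60 x 60 x 12 mm and on it a round tube 48 mm in diameter, 95 mm tall in all, 0.3 to 0.45 kg. Origin: centre of the foot's underside; z runs along the tube from foot to top (up when it stands), x and y square to the foot's sides. It lies on one side of the foot and the tube's rim, z about 4 degrees below level.
- housing_top (a point): Centre of the housing's open (tube) end, 95 mm from the foot's underside.
- nest: Holding fixture, fixed: dark base 208 x 110 x 10 mm, in its middle a square nest with blue edges (inside 66 x 66 mm; edges 8 mm thick, 8 mm high). Origin: on the bench under the nest's centre; z up. At x = +75 mm the hinge post (20 x 40 mm, 122 mm high), at x = -68 mm a rest column (12 x 22 mm, 107 mm high), at x = -97 mm the red spring catch (22 mm wide, 133 mm high).
- nest_seat (a point): Centre of the nest's floor, 10 mm above the bench: the housing's foot stands here, its sides parallel to the nest's.
- strap (a joint): Angle of the steel strap: 0 = closed, level over the nest, on the column and under the roller; 1.57 = straight up; more = leaning back from the nest (at most 2.1). Stiff: stays where it is left. The strap is 24 mm wide, 8 mm thick, and reaches 160 mm from the hinge; closed, its underside is 107 mm above the bench, 2 mm over a seated housing.
- strap_hinge (a point): On the strap's hinge axis (which runs along the fixture's y), in the middle of the strap's thickness, 111 mm above the bench.
- strap_pad (a point): Centre of the outer face of the orange press pad (30 x 30 mm, 6 mm thick) on the strap, 115 mm from the hinge; it lies on the face that is up when the strap is closed, 10 mm from the strap's middle plane.
- catch (a joint): Angle of the red spring catch: 0 = upright (sprung shut), grows up to 0.35 as it is pushed outwards, away from the nest. The closing strap pushes it out by about 0.04 and it springs back over the strap's end; pressing the pad past it takes about 10 N.
- catch_roller (a point): Axis of the brass roller (12 mm diameter, 22 mm long) on the catch, 122 mm above the bench; its underside is just over the closed strap's end.
- marker: Bystander: white marker pen with a green cap, 135 mm long, lying. Origin: centre of the underside.
- torch: Bystander: steel pocket torch with a blue end, 120 mm long, lying. Origin: centre of the underside.
- cover: Bystander: round aluminium cover, 60 mm across and 24 mm high, lying flat. Origin: centre of the underside.
- cup1: Bystander: round aluminium cup casting, 80 mm across, 60 mm high. Origin: centre of the underside.
- cup2: Bystander: round aluminium cup casting, 80 mm across, 60 mm high. Origin: centre of the underside.
- cup3: Bystander: round aluminium cup casting, 72 mm across, 45 mm high. Origin: centre of the underside.
- gauge: Bystander: plug gauge: dark bar 100 x 30 x 28 mm with a steel pin at each end, 180 mm in all. Origin: centre of the underside.
Mind the look-alikes: they are no part of the job. Leave any brown look-alike of the housing alone.

How it is judged (in metres and radians):
On the way, in this order (a step that is already met when the one before it is completed fails the run):
1. the housing stands upright, seated in the nest, with the strap still open (angle between housing's own z axis and vertical below 0.05 rad and horizontal distance between housing and nest_seat below 0.006 m and z of housing in the frame of nest_seat between -0.004 and 0.004 m and value of joint strap above 0.6 rad), for 0.2 s.
2. the strap is closed under the catch's roller and the catch has sprung back (value of joint strap below 0.035 rad and value of joint catch below 0.025 rad), for 0.2 s.
At the end, for the whole second after the job is handed in: The housing stands upright (within 0.05 rad) at rest on the nest's floor, its foot's centre within 6 mm sideways and 4 mm in height of the nest's centre; the strap is closed to within 0.035 rad and the catch has sprung back to within 0.025 rad (all of step 2 and angle between housing's own z axis and vertical below 0.05 rad and horizontal distance between housing and nest_seat below 0.006 m and z of housing in the frame of nest_seat between -0.004 and 0.004 m and linear speed of housing below 0.03 m/s); the robot touches nothing.
It fails at once if a bystander is moved more than 40 mm (distance of any of marker, torch, cover, cup1, cup2, cup3, gauge from where it was at the start of the episode above 0.04 m).
It fails at once if the housing is dropped (moves faster than 0.6 m/s while the fingers do not hold it) (linear speed of housing above 0.6 m/s and contact force between the fingers and housing below 0.05 N).
It also fails if it takes over 72 s, if anything falls off the work surface, if the arm or the gripper's body presses on something with over 40 N, if the wrist force passes 120 N, or if a joint passes its speed limit or range.

### The arm

A 6-joint arm with a two-finger parallel gripper is mounted at the origin on the work surface. World frame = base frame: x ahead of the robot, y to its left, z up, the work surface at z = 0. Lengths are in m, angles in degrees, forces in N, time in s.
With the tool pointing down it reaches from about 0.375 to 0.9 m from the base axis. Payload 3.1 kg.
Tool frame: the origin (TCP) lies between the finger pads; the fingertips stand 11 mm ahead of it and the grasp point (between the pads) lies 8 mm behind it; z points along the fingers, y is the line along which they close (so a half turn about z gives the same grasp; the last joint's range is limited). The gripper opens to 87 mm and grips with 3 to 60 N. Pads are 19 mm wide; open, the fingers measure 117 mm over their backs; the gripper's body (75 mm by 190 mm) begins 51 mm behind the grasp point.
Start: joints at [-10.227, 30.224, 82.088, -0, 67.689, -10.227], TCP at [0.625, 0, 0.234] pointing down, gripper open.
Joint ranges: [-176.69, 176.69], [-43.24, 126.21], [12.49, 139.97], [-82, 262], [0, 151.66], [-163.58, 163.58]. Speed limits (degrees/s): [159.86, 159.86, 180, 180, 180, 180].

### API

Orientations are given as a 3x3 rotation matrix whose columns are the frame's x, y, z axes.
In Python, from rig import bot, viewer, workorder, models gives the robot as it stands.
- The arm moves only by the shell command python3 -m jog 'ROWS'. ROWS is JSON, a list of rows, each a list of 7 numbers: the opening, from 0 (shut) to 1 (fully open), then the shift along the tool's x, y, z in m, then the turn, a rotation vector about the tool's x, y, z in degrees. In form: [[claw, x, y, z, ax, ay, az], ...]. A call has 1 to 20 rows; each row is the pose to reach, as a shift and turn from the pose commanded when the call began, along the tool's axes at that moment; what a row does not reach only later rows make up. A row lasts 1/8 s, in which the tool goes at most 62.5 mm and 10.7 degrees, less where a joint would pass 70% of its speed; a pose out of reach is approached as far as the arm can. A call with a gripper value outside its range is refused whole. The fingers move at their own pace and stop on an object; the grip force is fixed at half the most. Time passes only in rows, so rows that repeat a pose let the fingers close. It gives the time, the measured TCP pose, the force, the opening and the grip force at its end, in the units of the state.
- bot.read_state(): the state, without advancing time (a new reading comes with each control period).
- viewer.capture(name): name is "scene" or "side" or "wrist"; returns (picture, depth): 384x512x3 uint8, blue, green, red; 384x512 float32, m along the optical axis (not along the pixel's ray), 0 where there is no reading.
- viewer.camera_info(name): a dict with "fx", "fy", "cx", "cy" (pixels), "world_to_cam" (4x4, takes a point from world to camera coordinates). Camera axes: x right, y down, z forward; pixel columns grow to the right and rows downward; lengths in m; the calibration is good to about 2 mm. The wrist camera is an equidistant fisheye: a pixel r from the principal point sees the ray r / f radians off the axis. A picture is of the moment at which its call begins: read the wrist's pose just before it. camera_info takes no time and is no camera call; for the wrist camera it gives the pose at the moment of the call.
- workorder.hand_in(): hands the job in; it is judged then, once.
Trained networks look in the newest picture that a camera, given by its name, has taken for a name from the list of things; names that differ only in an ending like _2 or _b are one class to them, and where a whole thing is asked for, a point or a joint stands for the part that bears it (a point fixed in the world has none). Each returns a list of dicts, best first, with "p" (0 to 1); they miss things now and then, are a little off and sometimes report something else, mostly with a low value. They report only what shows in the picture. A call takes as long as a camera call. They do not tell look-alikes from the thing itself.
- models.outline_of(camera, thing): "mask" (384x512 bool, what is visible of it).
- models.tip_of(camera, thing): "xyz" ([x, y, z] in m, in world coordinates, good to about 4 mm: a listed point, or the origin of a listed thing).
The state is a dict: "time_s": time; "joint_positions": joint angles; "qvel": joint speeds; "tau": joint torques, N m; "position": TCP position; "tcp_rot": TCP orientation; "force": force on the tool from outside, world axes, zero at the start; "moment": the same for the moment, N m; "opening": opening from 0.0 (shut) to 1.0 (fully open); "grasp_force": force on a finger pad.
Only numpy, scipy, OpenCV 4.12 (cv2) and the standard library are available. Lean on these libraries where they do the work, as an engineer would, in place of code of your own. Each camera call takes 0.05 s, during which the arm holds its last target. There are 200 camera calls.

## Working session

There is one attempt and no reset: what is moved stays moved. The work goes in short steps, Python scripts to look and compute and a shell command to move; the robot and the scene stay as the last step left them, time stands still between calls to the robot, and variables do not carry over. Pictures are saved under pics/ and viewed, at most 10 in all, crops included, and the job is handed in when it is done.

```bash
ls; mkdir -p pics
python3 - <<'E'
from rig import bot, viewer, workorder, models
import cv2,numpy as np
ims=[]
for c in ["scene","side"]:
    im,d=viewer.capture(c); cv2.imwrite(f"pics/{c}0.png",im); np.save(f"pics/{c}d0.npy",d); 
    for t in ["housing","housing_top","nest","nest_seat","strap_hinge","strap_pad","catch_roller","marker","torch","cover","cup1","cup3","gauge"]:
        r=models.tip_of(c,t)
        K=viewer.camera_info(c); W=np.array(K["world_to_cam"])
        for q in r[:4]:
            p=W@np.r_[q["xyz"],1]
            print(c,t,round(q["p"],2),np.round(q["xyz"],3),(int(K["fx"]*p[0]/p[2]+K["cx"]),int(K["fy"]*p[1]/p[2]+K["cy"])))
E
```

```text
pics
scene housing 0.76 [ 0.41  -0.163  0.031] (191, 227)
scene housing 0.68 [ 0.5   -0.192  0.033] (210, 246)
scene housing 0.58 [ 0.715 -0.201  0.03 ] (274, 282)
scene housing_top 0.9 [ 0.525 -0.486  0.026] (147, 333)
scene housing_top 0.87 [ 0.562 -0.273  0.028] (211, 277)
scene housing_top 0.86 [ 0.394 -0.069  0.027] (205, 207)
scene housing_top 0.69 [ 0.807 -0.233  0.019] (299, 310)
scene nest 0.64 [ 0.473  0.196 -0.002] (270, 174)
scene nest_seat 0.95 [0.466 0.198 0.008] (269, 171)
scene strap_pad 0.47 [0.566 0.22  0.226] (302, 124)
scene strap_pad 0.32 [ 0.472  0.196 -0.002] (270, 174)
scene catch_roller 0.65 [0.384 0.18  0.122] (245, 140)
scene catch_roller 0.65 [0.563 0.22  0.225] (301, 124)
scene catch_roller 0.56 [ 0.39  -0.004  0.005] (217, 199)
scene catch_roller 0.26 [ 0.317  0.317 -0.007] (251, 143)
scene marker 0.7 [ 0.736  0.282 -0.002] (351, 187)
scene marker 0.63 [ 0.395 -0.001  0.002] (219, 200)
scene torch 0.38 [ 0.317  0.318 -0.004] (251, 142)
scene cover 0.59 [ 0.637  0.015 -0.001] (287, 226)
scene cup1 0.95 [ 0.764  0.095 -0.002] (336, 226)
scene cup1 0.87 [ 0
[... 949 characters left out ...]
(190, 114)
side catch_roller 0.68 [0.384 0.173 0.123] (151, 185)
side catch_roller 0.48 [0.569 0.218 0.219] (189, 114)
side marker 0.56 [ 0.39  -0.001 -0.005] (204, 250)
side torch 0.78 [ 0.319  0.319 -0.001] (110, 200)
side torch 0.7 [ 0.708 -0.349 -0.001] (385, 251)
side torch 0.62 [0.645 0.013 0.003] (265, 190)
side cover 0.57 [0.642 0.014 0.005] (264, 190)
side cup1 0.78 [ 0.774 -0.072 -0.002] (315, 182)
side cup1 0.67 [ 0.705 -0.349  0.001] (384, 251)
side cup1 0.56 [0.767 0.096 0.001] (272, 155)
side cup3 0.78 [ 0.774 -0.072 -0.002] (315, 182)
side cup3 0.67 [ 0.705 -0.349  0.001] (384, 251)
side cup3 0.56 [0.767 0.096 0.001] (272, 155)
side gauge 0.55 [ 0.74   0.286 -0.001] (223, 132)
```

Run:
```python
import cv2,numpy as np
a=cv2.imread("pics/scene0.png");b=cv2.imread("pics/side0.png")
A=cv2.resize(a[180:370,110:340],None,fx=2.6,fy=2.6,interpolation=2)
cv2.imwrite("pics/crop1.png",A)
B=cv2.resize(b[100:360,90:430],None,fx=2.2,fy=2.2,interpolation=2)
cv2.imwrite("pics/crop2.png",B)
```

```text
(no output)
```

View pics/crop1.png

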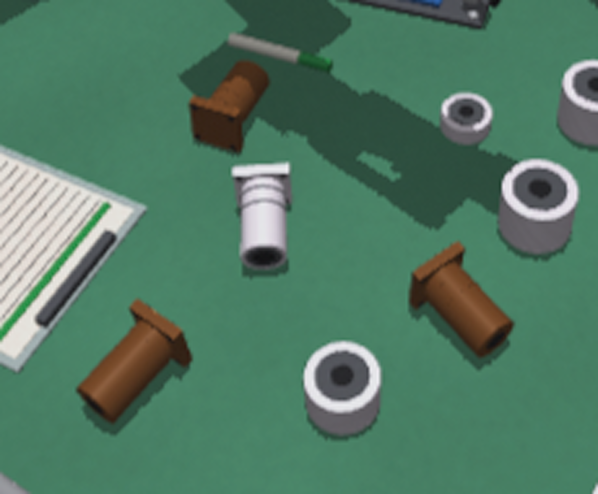

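View pics/crop2.png

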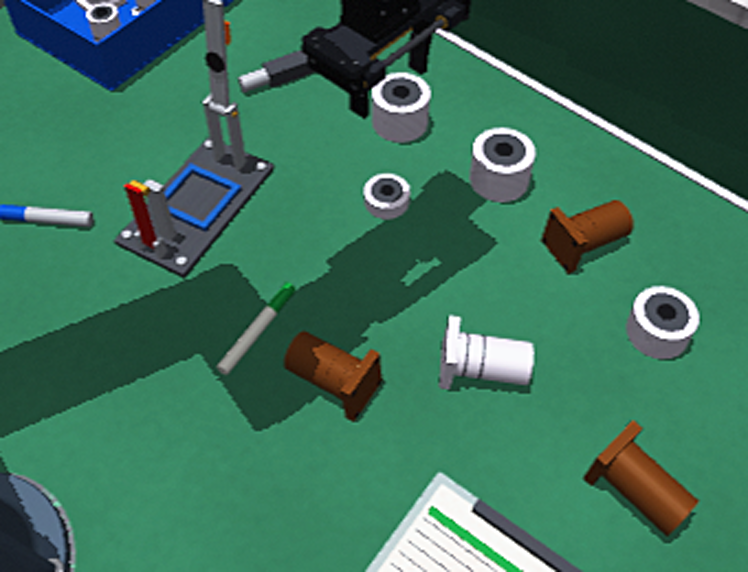

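Candidates in the scene view: three brown look-alikes near (191,227), (274,282) and (160,320), and the white-aluminium one at (210,246). The last is the only aluminium body on its side, so it is the housing, and both enlarged crops confirm it. The strap stands open, leaning slightly back at the +x end of the fixture.

```bash
cat > h.py <<'E'
from rig import bot, viewer, workorder, models
import cv2,numpy as np
from scipy.spatial.transform import Rotation as Ro
np.set_printoptions(suppress=True,precision=4)
def unit(v): v=np.asarray(v,float); return v/np.linalg.norm(v)
def frame(z,y):
    z=unit(z); y=np.asarray(y,float); y=unit(y-z*(y@z)); return np.c_[np.cross(y,z),y,z]
def rel(p,R):  # shift, turn from present pose
    s=bot.read_state(); P=np.array(s["position"]);R0=np.array(s["tcp_rot"])
    rv=Ro.from_matrix(R0.T@R).as_rotvec(degrees=True); sh=R0.T@(np.asarray(p)-P)
    print("shift",sh,"turn",rv,"|",np.linalg.norm(sh),np.linalg.norm(rv))
def cloud(cam,thing,near=None):
    im,d=viewer.capture(cam); K=viewer.camera_info(cam); W=np.linalg.inv(K["world_to_cam"]); out=[]
    for o in models.outline_of(cam,thing):
        v,u=np.nonzero(o["mask"]&(d>0)); z=d[v,u]
        P=np.c_[(u-K["cx"])/K["fx"]*z,(v-K["cy"])/K["fy"]*z,z]@W[:3,:3].T+W[:3,3]
        if near is None or np.linalg.norm(np.median(P,0)[:2]-near)<.05: out.append(P)
    return out
E
python3 - <<'E'
from h import *
from scipy.optimize import least_squares
s=bot.read_state(); print(np.array(s["tcp_rot"]),s["joint_positions"],s["position"],s["force"])
Ps=[]
for c in ["scene","side"]:
    for P in cloud(c,"housing",np.array([.53,-.235])): print(c,len(P),np.median(P,0)); Ps.append(P)
P=np.vstack(Ps); P=P[(P[:,2]>.004)]
# signed distance to union(box foot, cylinder): pose = yaw, x,y (foot centre), fixed z and 4deg droop
def res(q):
    yaw,x,y,dz=q; a=np.radians(4.0)
    h=np.array([np.cos(yaw)*np.cos(a),np.sin(yaw)*np.cos(a),-np.sin(a)]); n=np.array([-np.sin(yaw),np.cos(yaw),0]); k=np.cross(h,n)
    L=(P-[x,y,.030+dz])@np.c_[h,n,k]
    d=np.abs(L-[6,0,0]*np.array(.001))-[.006,.03,.03]
    box=np.linalg.norm(np.maximum(d,0),axis=1)+np.minimum(d.max(1),0)
    r=np.hypot(L[:,1],L[:,2]); e=np.c_[r-.024,np.abs(L[:,0]-.0475)-.0475]
    cyl=np.linalg.norm(np.maximum(e,0),axis=1)+np.minimum(e.max(1),0)
    return np.minimum(box,cyl)
o=least_squares(res,[-.92,.5015,-.192,0],loss="soft_l1",f_scale=.002)
print(o.x,np.degrees(o.x[0]),np.median(abs(o.fun)))
E
```

```text
[[ 0.  1. -0.]
 [ 1. -0.  0.]
 [ 0. -0. -1.]] [-10.2294  30.2248  82.0871   0.001   67.6898 -10.2287] [0.625  0.     0.2335] [ 0.7523 -0.1614 -0.2302]
scene 748 [ 0.536  -0.2387  0.0447]
side 926 [ 0.5262 -0.2344  0.0466]
[-0.9428  0.5063 -0.1973  0.0005] -54.02114605113761 0.0011468390457890984
```

```bash
cat > g.py <<'E'
from h import *
yaw=np.radians(-54); u=np.array([np.cos(yaw),np.sin(yaw),0]); n=np.array([-u[1],u[0],0]); f=np.radians(24)
t=-np.cos(f)*np.array([0,0,1])-np.sin(f)*u; R=frame(t,n)
g=np.array([.5063,-.1973,0])+.06*u; g[2]=.0275
E
python3 - <<'E'
from g import *
rel(g+.008*t-.11*t,R)
E
```

```text
shift [-0.2794 -0.059   0.1129] turn [  7.5344  23.199  -35.4656] | 0.3070950230836958 43.04379581938842
```

```bash
python3 -m jog '[[1,-0.1,-0.02,0.02,2,8,-12],[1,-0.2,-0.04,0.06,5,15,-24],[1,-0.279,-0.059,0.113,7.5,23.2,-35.5],[1,-0.279,-0.059,0.113,7.5,23.2,-35.5],[1,-0.279,-0.059,0.113,7.5,23.2,-35.5],[1,-0.279,-0.059,0.113,7.5,23.2,-35.5],[1,-0.279,-0.059,0.113,7.5,23.2,-35.5],[1,-0.279,-0.059,0.113,7.5,23.2,-35.5]]'
python3 - <<'E'
from g import *
s=bot.read_state(); print(s["joint_positions"],s["time_s"])
rel(g+.008*t,R)
E
```

```text
time_s: 2.6
position: [0.5667, -0.2773, 0.1217]
tcp_rot: [[-0.539, 0.808, -0.238], [0.738, 0.59, 0.329], [0.406, 0.002, -0.914]]
force: [0.9, 0.1, -0.3]
opening: 1.003
grasp_force: 0.0
[-39.0758  47.5387  69.6302   6.0461  86.071  -76.8739] 2.6
shift [-0.0015 -0.0019  0.1104] turn [0.0324 0.0534 0.1489] | 0.11041439522000099 0.16147608641265596
```

```bash
python3 -m jog '[[1,-0.001,-0.002,0.03,0,0,0],[1,-0.0015,-0.002,0.06,0,0,0],[1,-0.0015,-0.002,0.085,0,0,0],[1,-0.0015,-0.002,0.1,0,0,0],[1,-0.0015,-0.002,0.11,0,0,0],[1,-0.0015,-0.002,0.11,0,0,0],[1,-0.0015,-0.002,0.11,0,0,0],[0.4,-0.0015,-0.002,0.11,0,0,0],[0.4,-0.0015,-0.002,0.11,0,0,0],[0.4,-0.0015,-0.002,0.11,0,0,0],[0.4,-0.0015,-0.002,0.11,0,0,0],[0.4,-0.0015,-0.002,0.11,0,0,0]]'
python3 - <<'E'
from g import *
s=bot.read_state(); print(s["joint_positions"],s["time_s"])
im,d=viewer.capture("wrist"); cv2.imwrite("pics/w1.png",im)
E
```

```text
time_s: 4.1
position: [0.5393, -0.245, 0.0195]
tcp_rot: [[-0.537, 0.809, -0.238], [0.739, 0.588, 0.329], [0.406, 0.001, -0.914]]
force: [2.0, 0.4, 0.3]
opening: 0.54
grasp_force: 30.0
[-38.4467  52.6781  78.0809   6.6325  72.5184 -77.7535] 4.1
```

View pics/w1.png

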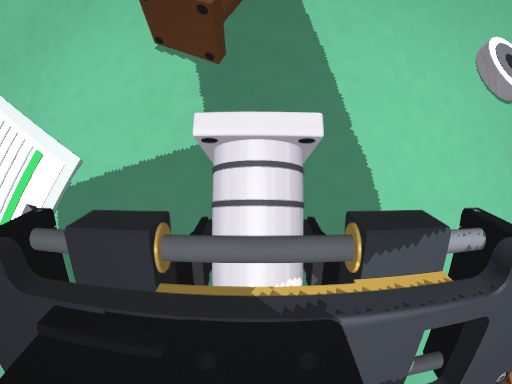

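Tube held (opening matches 48 mm, force 30 N). Lift, and identify the kinematics for reach planning.

```bash
python3 -m jog '[[0.4,0.008,0,-0.02,0,0,0],[0.4,0.025,0,-0.05,0,0,0],[0.4,0.045,0,-0.1,0,0,0],[0.4,0.065,0,-0.15,0,0,0],[0.4,0.08,0,-0.18,0,0,0],[0.4,0.08,0,-0.18,0,0,0],[0.4,0.08,0,-0.18,0,0,0]]'
cat > kin.py <<'E'
from h import *
import itertools
from scipy.optimize import least_squares
def T(R=np.eye(3),p=(0,0,0)): M=np.eye(4); M[:3,:3]=R; M[:3,3]=p; return M
def A(ax,d): return T(Ro.from_euler(ax,d,degrees=True).as_matrix())
def fk(q,k,s4=1,s6=1,o6=0):
    d1,e,L2,a3,L3,a5,Lt=k
    return A('z',q[0])@T(p=(0,e,d1))@A('y',q[1])@T(p=(0,0,L2))@A('y',q[2])@T(p=(a3,0,L3))@A('z',s4*q[3])@A('y',q[4])@T(p=(a5,0,0))@A('z',s6*q[5]+o6)@T(p=(0,0,Lt))
E
python3 - <<'E'
from kin import *
s=bot.read_state();q4=np.array(s["joint_positions"])
D=[([-10.2294,30.2248,82.0871,.001,67.6898,-10.2287],[.625,0,.2335],[[0,1,0],[1,0,0],[0,0,-1]]),
([-39.0758,47.5387,69.6302,6.0461,86.071,-76.8739],[.5667,-.2773,.1217],[[-0.539,0.808,-0.238],[0.738,0.59,0.329],[0.406,0.002,-0.914]]),
([-38.4467,52.6781,78.0809,6.6325,72.5184,-77.7535],[.5393,-.245,.0195],[[-0.537,0.809,-0.238],[0.739,0.588,0.329],[0.406,0.001,-0.914]]),
(q4,s["position"],s["tcp_rot"])]
print(q4,s["position"],s["grasp_force"],s["opening"],s["time_s"])
for s4,s6,o6 in itertools.product([1,-1],[1,-1],[0,90,180,270]):
    def r(k):
        o=[]
        for q,p,R in D:
            F=fk(q,k,s4,s6,o6); o+=list(F[:3,3]-p)+list(.3*(F[:3,:3]-R).ravel())
        return np.r_[o,.01*(k-[.3,.11,.35,0,.35,0,.2])]
    f=least_squares(r,[.3,.11,.35,0,.35,0,.2])
    if f.cost<.05: print(s4,s6,o6,f.cost,f.x,np.abs(f.fun[:-7]).max())
E
```

```text
time_s: 5.03
position: [0.538, -0.2448, 0.2154]
tcp_rot: [[-0.537, 0.809, -0.24], [0.738, 0.588, 0.33], [0.408, -0.0, -0.913]]
force: [-0.0, 0.9, -3.9]
opening: 0.547
grasp_force: 30.0
[-38.4698  38.5759  72.9214   6.2555  91.795  -75.5868] [ 0.538  -0.2448  0.2154] 30.007600989192724 0.546895914335033 5.025
1 1 90 4.022110487991735e-06 [ 0.2735  0.1112  0.5828  0.1105  0.3922 -0.0008  0.2925] 0.00020621157865793882
-1 1 90 0.014138270627416901 [ 0.2283  0.1447  0.2759 -0.0571  0.4247 -0.0542  0.1278] 0.0589143907147383
```

```bash
cat > fit.py <<'E'
from h import *
from scipy.optimize import least_squares
def sdf(L):
    d=np.abs(L-[0,0,.006])-[.03,.03,.006]
    box=np.linalg.norm(np.maximum(d,0),axis=1)+np.minimum(d.max(1),0)
    r=np.hypot(L[:,0],L[:,1]); e=np.c_[r-.024,np.abs(L[:,2]-.0475)-.0475]
    return np.minimum(box,np.linalg.norm(np.maximum(e,0),axis=1)+np.minimum(e.max(1),0))
def fit_housing(p0,R0):
    Ps=[]
    for c in ["scene","side"]:
        for P in cloud(c,"housing"):
            m=np.median(P,0)
            if np.linalg.norm(m-(p0+.05*R0[:,2]))<.06: Ps.append(P[::2]); print(c,len(P))
    P=np.vstack(Ps)
    P=P[np.linalg.norm(P-(p0+.05*R0[:,2]),axis=1)<.08]
    def pose(q): return p0+q[:3],R0@Ro.from_rotvec(q[3:]).as_matrix()
    def res(q):
        p,R=pose(q); return np.r_[sdf((P-p)@R),.01*q]
    o=least_squares(res,np.zeros(6),loss="soft_l1",f_scale=.0015)
    print("fit delta mm",o.x[:3]*1e3,"deg",np.degrees(o.x[3:]),"res",np.median(abs(o.fun)))
    return pose(o.x)
E
python3 - <<'E'
from fit import *
# nest
Q=[]
for c in ["scene","side"]:
    im,d=viewer.capture(c); K=viewer.camera_info(c); W=np.linalg.inv(K["world_to_cam"])
    hsv=cv2.cvtColor(im,cv2.COLOR_BGR2HSV); m=cv2.inRange(hsv,(100,120,50),(125,255,255))>0
    v,u=np.nonzero(m&(d>0)); z=d[v,u]
    P=np.c_[(u-K["cx"])/K["fx"]*z,(v-K["cy"])/K["fy"]*z,z]@W[:3,:3].T+W[:3,3]
    P=P[(np.hypot(P[:,0]-.469,P[:,1]-.197)<.075)&(P[:,2]>.008)&(P[:,2]<.026)]
    P=P[P[:,2]>np.percentile(P[:,2],90)-.006]
    r=cv2.minAreaRect((P[:,:2]*1000).astype(np.float32)); print(c,len(P),r,np.percentile(P[:,2],90)); Q.append(P)
    for t in ["nest_seat","strap_hinge","strap_pad","catch_roller"]:
        for q in models.tip_of(c,t)[:2]: print(t,round(q["p"],2),np.round(q["xyz"],3))
# square fit
P=np.vstack(Q)
def res(q):
    a=q[2]; L=(P[:,:2]-q[:2])@np.array([[np.cos(a),-np.sin(a)],[np.sin(a),np.cos(a)]]); return np.maximum(np.abs(np.abs(L).max(1)-.037)-.004,0)
o=least_squares(res,[.469,.197,.21],loss="soft_l1",f_scale=.001); print(o.x,np.degrees(o.x[2]),np.mean(o.fun))
# housing in hand
from g import g,t,R,u,n
Rg=np.array([[-0.537,0.809,-0.238],[0.739,0.588,0.329],[0.406,0.001,-0.914]]);pg=np.array([.5393,-.245,.0195])
h=np.r_[u[:2]*np.cos(np.radians(4)),-np.sin(np.radians(4))]; RH=np.c_[np.cross(n,h),n,h]
s=bot.read_state(); Rt=np.array(s["tcp_rot"]);pt=np.array(s["position"])
p0=pt+Rt@Rg.T@(np.array([.5063,-.1973,.030])-pg); R0=Rt@Rg.T@RH
p,R=fit_housing(p0,R0)
print("in tool: p",Rt.T@(p-pt),"z",Rt.T@R[:,2],"y",Rt.T@R[:,1]); print("prior p",Rt.T@(p0-pt),"z",Rt.T@R0[:,2])
E
```

```text
scene 167 ((471.5965881347656, 194.26846313476562), (82.95634460449219, 92.63815307617188), 13.935223579406738) 0.01849346205493845
nest_seat 0.84 [0.469 0.196 0.01 ]
strap_hinge 0.55 [0.544 0.215 0.113]
strap_pad 0.44 [0.567 0.217 0.222]
catch_roller 0.59 [0.384 0.175 0.123]
side 251 ((472.5875549316406, 193.5015869140625), (87.82892608642578, 83.42318725585938), 15.851544380187988) 0.020681255895217188
nest_seat 0.75 [0.47  0.198 0.009]
strap_hinge 0.56 [0.543 0.213 0.115]
strap_pad 0.7 [0.567 0.217 0.22 ]
catch_roller 0.69 [0.388 0.177 0.127]
catch_roller 0.21 [0.548 0.211 0.116]
[0.4728 0.1927 0.2556] 14.644070026101748 0.00030067723855773564
side 783
fit delta mm [-0.6514  0.555   1.367 ] deg [ 0.0864 -0.368   0.3708] res 0.0005312485657712907
in tool: p [0.0586 0.0012 0.013 ] z [-0.9374 -0.0018 -0.3473] y [ 0.0007  1.0001 -0.0058]
prior p [0.0572 0.0014 0.014 ] z [-0.9396 -0.0003 -0.3413]
```

```bash
cat > ik.py <<'E'
from kin import *
K=[0.2735,0.1112,0.5828,0.1105,0.3922,-0.0008,0.2925]
lo=np.array([-176.69,-43.24,12.49,-82,0,-163.58]);hi=np.array([176.69,126.21,139.97,262,151.66,163.58])
def ik(p,R,q0s):
    best=[]
    for q0 in q0s:
        def r(q):
            F=fk(q,K,1,1,90); return np.r_[F[:3,3]-p,.2*(F[:3,:3]-R).ravel()]
        f=least_squares(r,np.clip(q0,lo+1,hi-1),bounds=(lo,hi),x_scale=30)
        if f.cost<1e-6 and not any(np.abs(f.x-b).max()<2 for b in best): best.append(f.x)
    return best
zt=np.array([-.938,-.001,-.346]);zt/=np.linalg.norm(zt); pt_=np.array([.0586,.0012,.013])
def tool_pose(ph,ydir):   # housing upright at ph, tool y along ydir (horizontal)
    H=frame([0,0,1],ydir)
    Ht=frame(zt,[0,1,0])        # housing frame in tool
    R=H@Ht.T; return ph-R@pt_,R
E
python3 - <<'E'
from ik import *
s=bot.read_state(); q=np.array(s["joint_positions"]); rng=np.random.default_rng(0)
q0s=[q]+list(rng.uniform(lo,hi,(40,6)))
N=np.array([.471,.195,.01]); a=np.radians(14); fx=np.array([np.cos(a),np.sin(a),0])
for sg in (1,-1):
    for dz in (0,.17):
        p,R=tool_pose(N+[0,0,dz],sg*fx); print(sg,dz,"tcp",p,"toolz",R[:,2])
        for b in ik(p,R,q0s): print("   ",b)
E
python3 - <<'E'
from fit import *
for c in ["scene","side"]:
    im,d=viewer.capture(c); K=viewer.camera_info(c); W=np.linalg.inv(K["world_to_cam"])
    hsv=cv2.cvtColor(im,cv2.COLOR_BGR2HSV); m=cv2.inRange(hsv,(100,120,50),(125,255,255))
    v,u=np.nonzero((m>0)&(d>0)); z=d[v,u]
    P=np.c_[(u-K["cx"])/K["fx"]*z,(v-K["cy"])/K["fy"]*z,z]@W[:3,:3].T+W[:3,3]
    P=P[(np.hypot(P[:,0]-.469,P[:,1]-.197)<.075)&(np.abs(P[:,2]-.018)<.0035)]
    def res(q):
        a=q[2]; L=(P[:,:2]-q[:2])@np.array([[np.cos(a),-np.sin(a)],[np.sin(a),np.cos(a)]]); return np.abs(L).max(1)-.037
    o=least_squares(res,[.469,.197,.22],loss="soft_l1",f_scale=.002); print(c,len(P),o.x,np.degrees(o.x[2]),np.median(abs(o.fun)))
    cv2.imwrite(f"pics/{c}2.png",cv2.resize(im[110:210,170:300] if c=="scene" else im[100:230,110:240],None,fx=4,fy=4))
E
```

```text
1 0 tcp [0.4718 0.1869 0.0695] toolz [ 0.2266 -0.9104 -0.3461]
    [ 37.6304  59.6747  91.1951 -59.9465  83.161   63.2529]
1 0.17 tcp [0.4718 0.1869 0.2395] toolz [ 0.2266 -0.9104 -0.3461]
    [ 37.6396  43.3039  91.9492 -59.2603  91.1042  49.7794]
-1 0 tcp [0.4702 0.2031 0.0695] toolz [-0.2266  0.9104 -0.3461]
    [-18.5869  58.5359 101.3448  53.1204  81.3008 106.9926]
-1 0.17 tcp [0.4702 0.2031 0.2395] toolz [-0.2266  0.9104 -0.3461]
    [-18.5998  40.1179 102.1587  52.2863  92.0264 120.9965]
scene 129 [0.4731 0.1907 0.2569] 14.718853281760996 0.0022805534963285592
side 233 [0.4726 0.1934 0.254 ] 14.55583059931657 0.002371533675506951
```

Run:
```python
from ik import *
s=bot.read_state(); q=np.array(s["joint_positions"])
a=np.radians(14.3); fx=np.array([np.cos(a),np.sin(a),0]); fy=np.array([-fx[1],fx[0],0])
N=np.array([.471,.195,.01])
ph=N+[0,0,.16]-.14*fy
p,R=tool_pose(ph,-fx)
b=ik(p,R,[[-18.6,40,102,52,92,121]])[0]; print(b,p)
M=14
qs=[q+(b-q)*k/(2*M) for k in range(2*M+1)]
F=[fk(x,K,1,1,90) for x in qs]
for c in range(2):
    B=F[c*M]
    rows=[]
    for k in range(c*M+1,c*M+M+1):
        G=np.linalg.inv(B)@F[k]; rv=Ro.from_matrix(G[:3,:3]).as_rotvec(degrees=True)
        rows.append([.4]+[float(round(v,3)) for v in G[:3,3]]+[float(round(v,1)) for v in rv])
    print(str(rows).replace(" ",""))
foot=[(f@np.r_[pt_,1])[2] for f in F]; print("foot z",np.min(foot)); print("tcp",[f[:3,3].round(2).tolist() for f in F[::4]], "tool z up",[f[2,2].round(2) for f in F[::4]])
print("max step",max(np.degrees(Ro.from_matrix(F[i][:3,:3].T@F[i+1][:3,:3]).magnitude()) for i in range(2*M)))
```

```text
[-29.7135  44.0936  92.4549  43.5081 101.3572 120.2481] [0.5047 0.0675 0.2295]
[[0.4,0.009,0.007,0.007,-0.8,1.6,6.8],[0.4,0.018,0.014,0.014,-1.3,3.3,13.6],[0.4,0.027,0.021,0.021,-1.7,5.0,20.3],[0.4,0.036,0.028,0.027,-1.8,6.8,27.2],[0.4,0.045,0.035,0.033,-1.7,8.7,34.0],[0.4,0.054,0.041,0.039,-1.4,10.6,40.8],[0.4,0.063,0.048,0.045,-0.9,12.6,47.6],[0.4,0.073,0.054,0.05,-0.1,14.5,54.4],[0.4,0.082,0.06,0.055,0.9,16.5,61.1],[0.4,0.092,0.066,0.059,2.1,18.4,67.9],[0.4,0.101,0.072,0.064,3.6,20.3,74.6],[0.4,0.111,0.078,0.068,5.4,22.1,81.4],[0.4,0.12,0.084,0.072,7.5,23.9,88.1],[0.4,0.13,0.089,0.075,9.8,25.6,94.7]]
[[0.4,0.004,-0.008,0.007,1.6,0.5,7.0],[0.4,0.007,-0.016,0.015,3.3,0.8,14.0],[0.4,0.011,-0.024,0.022,5.1,0.9,21.1],[0.4,0.014,-0.032,0.028,6.9,0.8,28.1],[0.4,0.017,-0.04,0.035,8.7,0.5,35.2],[0.4,0.021,-0.048,0.041,10.5,-0.1,42.2],[0.4,0.024,-0.056,0.047,12.3,-0.8,49.3],[0.4,0.027,-0.064,0.052,14.1,-1.8,56.3],[0.4,0.03,-0.072,0.058,15.8,-3.0,63.3],[0.4,0.033,-0.079,0.063,17.5,-4.4,70.4],[0.4,0.036,-0.087,0.067,19.2,-6.1,77.4],[0.4,0.039,-0.095,0.072,20.8,-7.9,84.3],[0.4,0.042,-0.103,0.076,22.3,-10.1,91.3],[0.4,0.045,-0.111,0.08,23.7,-12.5,98.2]]
foot z 0.165137658454717
tcp [[0.54, -0.25, 0.22], [0.54, -0.19, 0.21], [0.53, -0.14, 0.2], [0.53, -0.1, 0.2], [0.52, -0.05, 0.2], [0.51, -0.01, 0.21], [0.51, 0.03, 0.22], [0.5, 0.07, 0.23]] tool z up [np.float64(-0.91), np.float64(-0.86), np.float64(-0.8), np.float64(-0.72), np.float64(-0.64), np.float64(-0.55), np.float64(-0.45), np.float64(-0.35)]
max step 7.408616000638959
```

View pics/scene2.png

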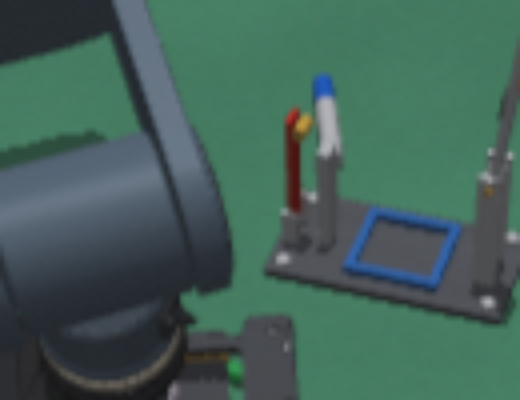

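The crop shows the clean blue nest ring at crop (345–460, 207–288), with the catch and post at either side. I'll refine by projecting a ring model onto it.

```bash
python3 -m jog '[[0.4,0.009,0.007,0.007,-0.8,1.6,6.8],[0.4,0.018,0.014,0.014,-1.3,3.3,13.6],[0.4,0.027,0.021,0.021,-1.7,5.0,20.3],[0.4,0.036,0.028,0.027,-1.8,6.8,27.2],[0.4,0.045,0.035,0.033,-1.7,8.7,34.0],[0.4,0.054,0.041,0.039,-1.4,10.6,40.8],[0.4,0.063,0.048,0.045,-0.9,12.6,47.6],[0.4,0.073,0.054,0.05,-0.1,14.5,54.4],[0.4,0.082,0.06,0.055,0.9,16.5,61.1],[0.4,0.092,0.066,0.059,2.1,18.4,67.9],[0.4,0.101,0.072,0.064,3.6,20.3,74.6],[0.4,0.111,0.078,0.068,5.4,22.1,81.4],[0.4,0.12,0.084,0.072,7.5,23.9,88.1],[0.4,0.13,0.089,0.075,9.8,25.6,94.7]]' && python3 -m jog '[[0.4,0.004,-0.008,0.007,1.6,0.5,7.0],[0.4,0.007,-0.016,0.015,3.3,0.8,14.0],[0.4,0.011,-0.024,0.022,5.1,0.9,21.1],[0.4,0.014,-0.032,0.028,6.9,0.8,28.1],[0.4,0.017,-0.04,0.035,8.7,0.5,35.2],[0.4,0.021,-0.048,0.041,10.5,-0.1,42.2],[0.4,0.024,-0.056,0.047,12.3,-0.8,49.3],[0.4,0.027,-0.064,0.052,14.1,-1.8,56.3],[0.4,0.03,-0.072,0.058,15.8,-3.0,63.3],[0.4,0.033,-0.079,0.063,17.5,-4.4,70.4],[0.4,0.036,-0.087,0.067,19.2,-6.1,77.4],[0.4,0.039,-0.095,0.072,20.8,-7.9,84.3],[0.4,0.042,-0.103,0.076,22.3,-10.1,91.3],[0.4,0.045,-0.111,0.08,23.7,-12.5,98.2],[0.4,0.045,-0.111,0.08,23.7,-12.5,98.2],[0.4,0.045,-0.111,0.08,23.7,-12.5,98.2]]'
python3 - <<'E'
from fit import *
from ik import tool_pose,zt,pt_
s=bot.read_state(); Rt=np.array(s["tcp_rot"]);pt=np.array(s["position"]);print(s["joint_positions"])
z=Rt@zt; p0=pt+Rt@pt_; R0=frame(z,Rt[:,1])
p,R=fit_housing(p0,R0); print("housing",p,R[:,2],"y",R[:,1],"in tool p",Rt.T@(p-pt),"z",Rt.T@R[:,2],"y",Rt.T@R[:,1])
w,_=viewer.capture("wrist"); cv2.imwrite("pics/w3.png",w)
for q in models.tip_of("wrist","nest_seat")[:2]: print("wrist seat",q)
from scipy.optimize import minimize
def ring(q,K,shape,S=4):
    W=np.array(K["world_to_cam"]); a=q[2]; Rz=np.array([[np.cos(a),-np.sin(a)],[np.sin(a),np.cos(a)]])
    def poly(h,z):
        c=np.array([[h,h],[-h,h],[-h,-h],[h,-h]])@Rz.T+q[:2]; X=np.c_[c,np.full(4,z),np.ones(4)]@W.T
        return np.c_[K["fx"]*X[:,0]/X[:,2]+K["cx"],K["fy"]*X[:,1]/X[:,2]+K["cy"]]
    m=np.zeros((shape[0]*S,shape[1]*S),np.uint8); f=lambda P:np.round((P+.5)*S*16-8).astype(np.int32)
    for h in (.041,): cv2.fillPoly(m,[f(poly(h,.018)),],255,shift=4); 
    for z0 in (.010,.0125,.015): cv2.fillPoly(m,[f(poly(.041,z0))],255,shift=4)
    hole=np.full_like(m,255)
    for z0 in (.010,.014,.018):
        b=np.zeros_like(m); cv2.fillPoly(b,[f(poly(.033,z0))],255,shift=4); hole&=b
    m[hole>0]=0
    return cv2.resize(m,None,fx=1/S,fy=1/S,interpolation=cv2.INTER_AREA).astype(float)/255
obs=[]
for c in ["scene","side"]:
    im=cv2.imread(f"pics/{c}0.png"); K=viewer.camera_info(c)
    m=cv2.inRange(cv2.cvtColor(im,cv2.COLOR_BGR2HSV),(100,90,50),(128,255,255)).astype(float)/255
    box=ring([.471,.195,.25],K,m.shape)>0; box=cv2.dilate(box.astype(np.uint8),np.ones((9,9)))>0
    ys,xs=np.nonzero(box); g=np.zeros_like(box); g[ys.min():ys.max()+1,xs.min():xs.max()+1]=1
    obs.append((m,K,g))
for sel in ([0],[1],[0,1]):
    cost=lambda q:sum((((ring([q[0]*.01+.471,q[1]*.01+.195,q[2]*.1+.25],obs[i][1],obs[i][0].shape)-obs[i][0])[obs[i][2]])**2).sum() for i in sel)
    o=minimize(cost,[0,0,0],method="Nelder-Mead",options=dict(initial_simplex=[[0,0,0],[.5,0,0],[0,.5,0],[0,0,.5]]))
    print(sel,o.x*[.01,.01,.1]+[.471,.195,.25],o.fun,np.degrees(o.x[2]*.1+.25))
E
```

```text
time_s: 7.58
position: [0.5233, -0.0722, 0.2007]
tcp_rot: [[0.903, 0.342, -0.262], [0.424, -0.598, 0.681], [0.076, -0.725, -0.684]]
force: [-1.4, 0.1, -3.5]
opening: 0.543
grasp_force: 30.0
time_s: 9.57
position: [0.5048, 0.0671, 0.2301]
tcp_rot: [[0.089, -0.969, -0.232], [-0.336, -0.249, 0.909], [-0.938, -0.003, -0.347]]
force: [-0.6, 0.1, -3.8]
opening: 0.544
grasp_force: 30.0
[-29.8057  44.2689  92.2864  43.3464 101.3481 120.0506]
scene 99
side 365
fit delta mm [ 1.9362 -0.9163 -0.9557] deg [ 0.9104  1.3901 -1.7273] res 0.0008404026910673879
housing [0.5078 0.058  0.1697] [0.0076 0.0283 0.9996] y [-0.9756 -0.219   0.0137] in tool p [ 0.06   -0.0004  0.0121] z [-0.9461 -0.0173 -0.3234] y [-0.026   0.9994  0.0227]
wrist seat {'xyz': [0.4742, 0.1972, 0.0103], 'p': 0.66}
[0] [0.4712 0.1943 0.2343] 31.768873510188385 13.423014141563307
[1] [0.4748 0.1965 0.2381] 62.26785082660515 13.641249769200083
[0, 1] [0.4736 0.1958 0.2397] 130.41107266435986 13.731858120518543
```

View pics/w3.png

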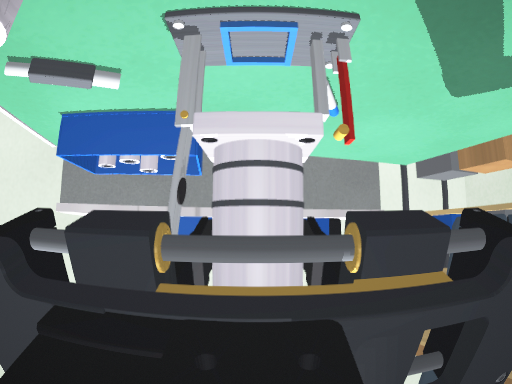

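The wrist view shows the nest ring at (258,43), the held foot at (194–323, 113–135), the open strap at left and the catch at right. I'll fit the ring through the fisheye and check the foot's projected corners.

```bash
cat > wr.py <<'E'
from h import *
from ik import zt,pt_
from scipy.optimize import minimize
def fish(X,K):
    c=np.c_[X,np.ones(len(X))]@np.array(K["world_to_cam"]).T; r=np.hypot(c[:,0],c[:,1]); th=np.arctan2(r,c[:,2])
    return np.c_[K["fx"]*th*c[:,0]/r+K["cx"],K["fy"]*th*c[:,1]/r+K["cy"]]
def ring(q,K,shape,S=4):
    a=q[2]; Rz=np.array([[np.cos(a),-np.sin(a)],[np.sin(a),np.cos(a)]])
    def poly(h,z):
        e=np.linspace(-h,h,9)[:-1]; c=np.r_[np.c_[e,e*0+h*-1],np.c_[e*0+h,e],np.c_[-e,e*0+h],np.c_[e*0-h,-e]]@Rz.T+q[:2]
        return np.round((fish(np.c_[c,np.full(len(c),z)],K)+.5)*S*16-8).astype(np.int32)
    m=np.zeros((shape[0]*S,shape[1]*S),np.uint8)
    for z0 in (.01,.0125,.015,.018): cv2.fillPoly(m,[poly(.041,z0)],255,shift=4)
    hole=np.full_like(m,255)
    for z0 in (.01,.014,.018):
        b=np.zeros_like(m); cv2.fillPoly(b,[poly(.033,z0)],255,shift=4); hole&=b
    m[hole>0]=0
    return cv2.resize(m,None,fx=1/S,fy=1/S,interpolation=cv2.INTER_AREA).astype(float)/255
def nestfit(im,K,rows=100):
    m=cv2.inRange(cv2.cvtColor(im,cv2.COLOR_BGR2HSV),(95,90,50),(128,255,255)).astype(float)/255
    g=cv2.dilate((ring([.472,.195,.24],K,m.shape)>0).astype(np.uint8),np.ones((25,25)))>0; g[rows:]=0
    f=lambda q:((ring([q[0]*.01+.472,q[1]*.01+.195,q[2]*.1+.24],K,m.shape)-m)[g]**2).sum()
    o=minimize(f,[0,0,0],method="Nelder-Mead",options=dict(initial_simplex=[[0,0,0],[.5,0,0],[0,.5,0],[0,0,.5]]))
    return o.x*[.01,.01,.1]+[.472,.195,.24],o.fun
E
python3 - <<'E'
from wr import *
K=viewer.camera_info("wrist"); im=cv2.imread("pics/w3.png")
q,c=nestfit(im,K); print("nest",q,np.degrees(q[2]),c)
s=bot.read_state(); Rt=np.array(s["tcp_rot"]);pt=np.array(s["position"])
for name,z_,p_ in (("A",zt,pt_),("B",[-.9461,-.0173,-.3234],[.06,-.0004,.0121])):
    H=frame(z_,[0,1,0]); C=np.array([[sx*.03,sy*.03,z] for z in (0,.012) for sx in(1,-1) for sy in (1,-1)])
    print(name,fish((C@H.T+p_)@Rt.T+pt,K).round(1).tolist())
cv2.imwrite("pics/w3c.png",cv2.resize(im[100:165,180:340],None,fx=5,fy=5,interpolation=cv2.INTER_CUBIC))
E
```

```text
nest [0.4707 0.193  0.2446] 14.01533281587455 62.18182237600922
A [[304.3, 149.6], [212.2, 149.6], [323.9, 116.8], [193.2, 116.7], [304.8, 167.6], [211.7, 167.6], [325.4, 141.7], [191.8, 141.6]]
B [[302.1, 147.2], [209.6, 145.8], [321.1, 116.1], [189.3, 114.2], [302.2, 165.4], [208.8, 163.9], [322.0, 141.4], [187.5, 139.4]]
```

View pics/w3c.png

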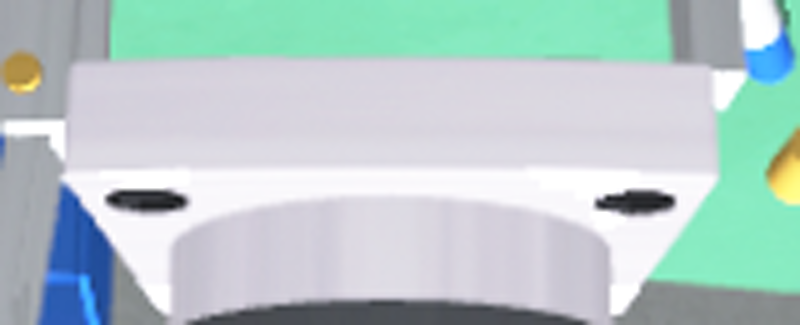

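Observed near-face corners of the foot are (194,112.5) and (322.5,113). That is centred sideways and about 2 mm farther along tool x than modelled. I'll update that and go over the nest.

```bash
sed -i 's/pt_=np.array(\[.*\])/pt_=np.array([.0605,.0008,.0130])/' ik.py
cat > pl.py <<'E'
from ik import *
N=np.array([.471,.194,.01]); a=np.radians(14.0); fx=np.array([np.cos(a),np.sin(a),0]); fy=np.array([-fx[1],fx[0],0])
E
python3 - <<'E'
from pl import *
for ph in (N+[0,0,.15],N+[0,0,.016]):
    p,R=tool_pose(ph,-fx); print(p); rel(p,R)
E
```

```text
[0.4696 0.2027 0.2213]
shift [-0.0399  0.0003  0.1342] turn [0.3291 0.008  0.1198] | 0.1399600956323201 0.35030076856601544
[0.4696 0.2027 0.0873]
shift [0.0858 0.0004 0.1805] turn [0.3291 0.008  0.1198] | 0.1998860445865556 0.35030076856601544
```

```bash
python3 -m jog '[[0.4,-0.012,0,0.03,0,0,0],[0.4,-0.022,0,0.065,0.2,0,0.1],[0.4,-0.032,0,0.1,0.3,0,0.1],[0.4,-0.04,0,0.125,0.3,0,0.1],[0.4,-0.04,0,0.134,0.3,0,0.1],[0.4,-0.04,0,0.134,0.3,0,0.1],[0.4,-0.02,0,0.141,0.3,0,0.1],[0.4,0.01,0,0.152,0.3,0,0.1],[0.4,0.04,0,0.163,0.3,0,0.1],[0.4,0.065,0,0.172,0.3,0,0.1],[0.4,0.08,0,0.178,0.3,0,0.1],[0.4,0.086,0.0004,0.1805,0.3,0,0.1],[0.4,0.086,0.0004,0.1805,0.3,0,0.1],[0.4,0.086,0.0004,0.1805,0.3,0,0.1]]'
python3 - <<'E'
from wr import *
from pl import *
s=bot.read_state(); Rt=np.array(s["tcp_rot"]);pt=np.array(s["position"]); K_=viewer.camera_info("wrist")
im,_=viewer.capture("wrist")
q,c=nestfit(im,K_,130); print("nest",q,np.degrees(q[2]),c)
cv2.imwrite("pics/w4.png",cv2.resize(im[60:170,150:370],None,fx=3.6,fy=3.6,interpolation=cv2.INTER_CUBIC))
H=frame(zt,[0,1,0]); C=np.array([[sx*.03,sy*.03,z] for z in (0,.012) for sx in(1,-1) for sy in (1,-1)])
print(fish((C@H.T+pt_)@Rt.T+pt,K_).round(1).tolist())
Rz=np.c_[fx,fy,[0,0,1]]
for h in (.033,.041): print(fish(np.array([[h,-h,.018],[-h,-h,.018]])@Rz.T+[N[0],N[1],0],K_).round(1).tolist())
p,R=tool_pose(N,-fx); rel(p,R)
E
```

```text
time_s: 11.62
position: [0.4697, 0.2028, 0.0879]
tcp_rot: [[0.085, -0.97, -0.227], [-0.335, -0.242, 0.911], [-0.938, -0.002, -0.346]]
force: [-0.1, -0.4, -3.2]
opening: 0.543
grasp_force: 30.0
nest [0.4712 0.1925 0.2448] 14.024593581593306 1312.3627220299886
[[303.7, 146.7], [211.6, 146.7], [323.1, 112.7], [192.3, 112.6], [304.3, 164.7], [211.0, 164.7], [324.6, 137.4], [190.8, 137.4]]
[[186.4, 93.1], [330.1, 93.4]]
[[165.0, 86.6], [351.5, 87.0]]
shift [0.0157 0.0002 0.0057] turn [0.0162 0.0128 0.0571] | 0.01668966282748356 0.06069097315516952
```

View pics/w4.png

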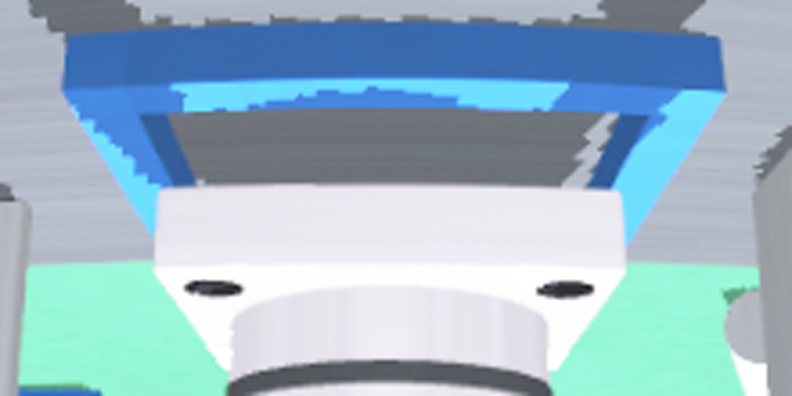

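Foot sits centred over the nest sideways (gaps about equal), with the ring near edge at crop (62–726, 90). I'll nudge about 1 mm toward −y of the fixture and lower.

```bash
python3 -m jog '[[0.4,0.002,0.0002,0,0,0,0],[0.4,0.005,0.0002,0.001,0,0,0],[0.4,0.007,0.0002,0.0017,0,0,0],[0.4,0.009,0.0002,0.0024,0,0,0],[0.4,0.011,0.0002,0.0031,0,0,0],[0.4,0.012,0.0002,0.0034,0,0,0],[0.4,0.012,0.0002,0.0034,0,0,0]]' && python3 -m jog '[[0.4,0.001,0,0.0004,0,0,0],[0.4,0.002,0,0.0007,0,0,0],[0.4,0.003,0,0.001,0,0,0],[0.4,0.0035,0,0.0012,0,0,0],[0.4,0.0035,0,0.0012,0,0,0]]'
```

```text
time_s: 12.55
position: [0.4695, 0.2019, 0.0747]
tcp_rot: [[0.084, -0.97, -0.227], [-0.335, -0.242, 0.911], [-0.938, -0.0, -0.345]]
force: [-0.1, 0.2, -3.4]
opening: 0.542
grasp_force: 30.0
time_s: 13.18
position: [0.4695, 0.2018, 0.0715]
tcp_rot: [[0.084, -0.97, -0.227], [-0.334, -0.242, 0.911], [-0.939, -0.001, -0.344]]
force: [0.3, -1.6, -0.8]
opening: 0.545
grasp_force: 30.0
```

```bash
python3 -m jog '[[0.4,0.0007,0,0.0002,0,0,0],[0.4,0.0012,0,0.0004,0,0,0],[0.4,0.0012,0,0.0004,0,0,0]]'
python3 - <<'E'
from fit import *
from pl import *
s=bot.read_state(); Rt=np.array(s["tcp_rot"]);pt=np.array(s["position"])
p,R=fit_housing(pt+Rt@pt_,frame(Rt@zt,Rt[:,1])); print(p,R[:,2])
im,_=viewer.capture("wrist"); cv2.imwrite("pics/w5.png",cv2.resize(im[60:170,150:370],None,fx=3.6,fy=3.6,interpolation=cv2.INTER_CUBIC))
E
```

```text
time_s: 13.55
position: [0.4694, 0.2018, 0.0714]
tcp_rot: [[0.084, -0.97, -0.228], [-0.332, -0.243, 0.912], [-0.94, -0.001, -0.342]]
force: [0.0, -5.0, 6.7]
opening: 0.547
grasp_force: 30.0
scene 118
side 228
fit delta mm [ 1.395  -1.4626  0.735 ] deg [ 1.0188  1.7632 -0.0002] res 0.0010470124563359273
[0.4722 0.1919 0.0109] [0.0107 0.0299 0.9995]
```

View pics/w5.png

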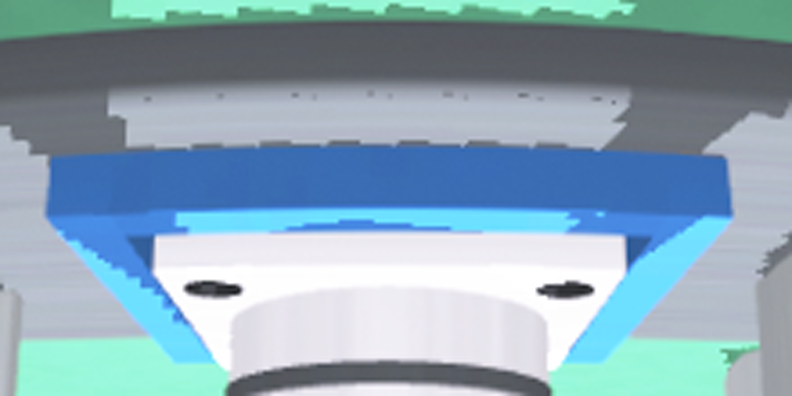

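The foot is inside the ring all round, with floor contact of about 10 N. Release.

```bash
python3 -m jog '[[0.58,0.0005,0,0.0002,0,0,0],[0.62,0,0,0,0,0,0],[0.66,0,0,0,0,0,0],[0.7,0,0,0,0,0,0],[0.72,0,0,0,0,0,0],[0.72,0,0,0,0,0,0],[0.72,0,0,0,0,0,0]]'
python3 - <<'E'
from fit import *
from pl import *
s=bot.read_state();print(s["force"],s["opening"])
p,R=fit_housing(np.array([.4715,.1925,.011]),np.c_[fx,fy,[0,0,1]]); print(p,R[:,2])
E
```

```text
time_s: 14.68
position: [0.4695, 0.2018, 0.0698]
tcp_rot: [[0.084, -0.97, -0.227], [-0.335, -0.242, 0.91], [-0.938, -0.001, -0.345]]
force: [0.5, 0.0, -0.7]
opening: 0.716
grasp_force: 0.0
[ 0.4687  0.0054 -0.6821] 0.715827048793285
side 274
fit delta mm [1.5641 2.4355 0.3902] deg [ 0.5351 -0.156  -3.1895] res 0.0005820469025478309
[0.4731 0.1949 0.0114] [-0.0007 -0.0097  1.    ]
```

Housing seated and upright (0.6°). Now retreat and plan the strap push.

```bash
python3 -m jog '[[0.72,0,0,-0.005,0,0,0],[0.72,0,0,-0.02,0,0,0],[0.72,0,0,-0.045,0,0,0],[0.72,0,0,-0.08,0,0,0],[0.72,-0.02,0,-0.12,0,0,0],[0.4,-0.06,0,-0.15,0,0,0],[0,-0.1,0,-0.17,0,0,0],[0,-0.1,0,-0.17,0,0,0],[0,-0.1,0,-0.17,0,0,0]]'
cat > st.py <<'E'
from pl import *
H=np.array([*(N+.075*fx)[:2],.111]); Z=np.array([0,0,1.])
def P(th,r=.115): return H+r*(-np.cos(th)*fx+np.sin(th)*Z)+.010*(np.sin(th)*fx+np.cos(th)*Z)
def tool(th,sg,gap=0,r=.115,bmax=35):
    b=min(np.radians(bmax),max(th,0)); t=-np.cos(b)*Z-np.sin(b)*fx; R=frame(t,sg*fy)
    return P(th,r)-(.011+gap)*t,R
E
python3 - <<'E'
from st import *
s=bot.read_state(); q=np.array(s["joint_positions"]); print(q)
from fit import *
for c in ["scene","side"]:
    viewer.capture(c)
    for t in ["strap_pad","strap_hinge","nest_seat"]: print(c,t,[(round(x["p"],2),np.round(x["xyz"],3)) for x in models.tip_of(c,t)[:1]])
p,R=fit_housing(np.array([.4715,.1925,.011]),np.c_[fx,fy,[0,0,1]]); print(p,R[:,2])
q0s=[q]+list(np.random.default_rng(0).uniform(lo,hi,(30,6)))
for sg in (1,-1):
    for th in (1.69,1.2,.6,0):
        p,R=tool(th,sg); print(sg,th,p,[b.round(1).tolist() for b in ik(p,R,q0s)])
E
```

```text
time_s: 16.0
position: [0.4998, 0.0794, 0.2224]
tcp_rot: [[0.084, -0.97, -0.226], [-0.336, -0.241, 0.91], [-0.938, -0.001, -0.347]]
force: [-0.7, 0.3, 0.9]
opening: 0.351
grasp_force: 0.0
[-29.1357  44.5266  93.9526  43.9884  99.5037 119.3517]
scene strap_pad [(0.55, array([0.567, 0.22 , 0.226]))]
scene strap_hinge [(0.51, array([0.545, 0.212, 0.117]))]
scene nest_seat [(0.75, array([0.47 , 0.195, 0.008]))]
side strap_pad [(0.8, array([0.568, 0.218, 0.221]))]
side strap_hinge [(0.94, array([0.546, 0.211, 0.118]))]
side nest_seat []
scene 143
side 673
fit delta mm [2.2717 1.027  0.0127] deg [-0.2662 -0.5042 -0.7459] res 0.0009447018456051242
[0.4738 0.1935 0.011 ] [-0.0096  0.0024  1.    ]
1 1.69 [0.5728 0.2194 0.233 ] [[11.3, 46.0, 58.5, -1.7, 110.5, -92.8]]
1 1.2 [0.5185 0.2058 0.2308] [[11.1, 41.4, 68.8, -1.7, 104.7, -92.9]]
1 0.6 [0.4632 0.1921 0.1933] [[10.8, 39.2, 80.3, -1.8, 94.7, -92.8]]
1 0 [0.4322 0.1843 0.132 ] [[9.4, 27.9, 109.7, -0.0, 42.4, -94.6]]
-1 1.69 [0.5728 0.2194 0.233 ] [[11.3, 46.0, 58.5, -1.7, 110.5, 87.2]]
-1 1.2 [0.5185 0.2058 0.2308] [[11.1, 41.4, 68.8, -1.7, 104.7, 87.1]]
-1 0.6 [0.4632 0.1921 0.1933] [[10.8, 39.2, 80.3, -1.8, 94.7, 87.2]]
-1 0 [0.4322 0.1843 0.132 ] [[9.4, 27.9, 109.7, 0.0, 42.4, 85.4]]
```

Run:
```python
from st import *
s=bot.read_state(); q=np.array(s["joint_positions"])
p,R=tool(1.69,-1,gap=.05); 
via=ik(p+[.02,-.02,.17],R,[[11,40,58,-2,110,87]])[0]; st=ik(p,R,[via])[0]; print(via,st)
up=fk(q,K,1,1,90); up[2,3]+=.15; qa=ik(up[:3,3],up[:3,:3],[q])[0]
def path(q0,q1,n,c=0):
    F=[fk(q0+(q1-q0)*k/n,K,1,1,90) for k in range(n+1)]; B=F[0]; rows=[]
    for f in F[1:]:
        G=np.linalg.inv(B)@f; rows.append([c]+[float(round(v,3)) for v in G[:3,3]]+[float(round(v,1)) for v in Ro.from_matrix(G[:3,:3]).as_rotvec(degrees=True)])
    S=np.array([P(1.69,r) for r in np.linspace(0,.16,20)]); 
    mind=[]
    for f in F:
        b=[f@np.r_[x,y,z,1] for x in (-.04,.04) for y in (-.095,0,.095) for z in (-.06,-.12,-.2)]+[f@np.r_[0,0,.011,1]]
        mind.append(min(np.linalg.norm(S-v[:3],axis=1).min() for v in b))
    print(str(rows).replace(" ","")); print("min dist to strap",min(mind),"step",max(np.degrees(Ro.from_matrix(F[i][:3,:3].T@F[i+1][:3,:3]).magnitude()) for i in range(n)), F[-1][:3,3])
path(q,qa,4); path(qa,via,9); path(via,st,5)
```

```text
[  9.7155  44.1294  31.2318  -3.7833 139.5018  83.6095] [ 11.3684  46.8139  50.3164  -1.7065 117.8308  87.0469]
[[0,-0.034,-0.004,-0.015,0.3,-0.1,0.1],[0,-0.069,-0.005,-0.029,0.4,-0.1,0.1],[0,-0.105,-0.004,-0.041,0.3,-0.1,0.1],[0,-0.141,-0.0,-0.052,0.0,0.0,-0.0]]
min dist to strap 0.14498268618267354 step 0.2955406657034038 [0.5002 0.0791 0.3699]
[[0,0.003,-0.009,0.004,-8.8,4.5,-8.1],[0,0.004,-0.02,0.006,-17.5,8.5,-15.8],[0,0.003,-0.035,0.008,-26.1,12.0,-23.0],[0,-0.003,-0.053,0.011,-34.6,15.2,-29.7],[0,-0.013,-0.072,0.015,-42.9,18.1,-36.0],[0,-0.028,-0.093,0.021,-50.9,20.7,-41.6],[0,-0.048,-0.113,0.031,-58.4,23.0,-46.8],[0,-0.073,-0.132,0.045,-65.6,25.2,-51.4],[0,-0.102,-0.148,0.063,-72.2,27.2,-55.6]]
min dist to strap 0.14199078540674256 step 12.741625219839985 [0.6206 0.2063 0.444 ]
[[0,0.021,-0.004,0.027,-0.1,-0.0,-0.1],[0,0.041,-0.009,0.056,-0.2,-0.0,-0.1],[0,0.058,-0.013,0.086,-0.2,-0.0,-0.1],[0,0.073,-0.019,0.116,-0.1,0.0,-0.1],[0,0.086,-0.024,0.148,-0.0,-0.0,-0.0]]
min dist to strap 0.02362258509571477 step 0.12944155080651334 [0.6006 0.2263 0.274 ]
```

```bash
python3 -m jog '[[0,-0.034,-0.004,-0.015,0,0,0],[0,-0.069,-0.004,-0.029,0,0,0],[0,-0.105,-0.003,-0.041,0,0,0],[0,-0.141,0,-0.052,0,0,0],[0,-0.141,0,-0.052,0,0,0],[0,-0.141,0,-0.052,0,0,0]]' && python3 -m jog '[[0,0.003,-0.009,0.004,-8.8,4.5,-8.1],[0,0.004,-0.02,0.006,-17.5,8.5,-15.8],[0,0.003,-0.035,0.008,-26.1,12.0,-23.0],[0,-0.003,-0.053,0.011,-34.6,15.2,-29.7],[0,-0.013,-0.072,0.015,-42.9,18.1,-36.0],[0,-0.028,-0.093,0.021,-50.9,20.7,-41.6],[0,-0.048,-0.113,0.031,-58.4,23.0,-46.8],[0,-0.073,-0.132,0.045,-65.6,25.2,-51.4],[0,-0.102,-0.148,0.063,-72.2,27.2,-55.6],[0,-0.102,-0.148,0.063,-72.2,27.2,-55.6],[0,-0.102,-0.148,0.063,-72.2,27.2,-55.6],[0,-0.102,-0.148,0.063,-72.2,27.2,-55.6],[0,-0.102,-0.148,0.063,-72.2,27.2,-55.6]]'
python3 - <<'E'
from st import *
print(np.array(bot.read_state()["joint_positions"]))
for gp in (.05,.01): rel(*tool(1.69,-1,gap=gp))
E
```

```text
time_s: 17.35
position: [0.4994, 0.0805, 0.3721]
tcp_rot: [[0.084, -0.97, -0.228], [-0.335, -0.242, 0.91], [-0.938, 0.0, -0.346]]
force: [-0.7, 0.7, 0.2]
opening: 0.006
grasp_force: 0.0
time_s: 18.98
position: [0.6206, 0.2061, 0.4459]
tcp_rot: [[0.794, 0.24, -0.559], [0.196, -0.971, -0.137], [-0.575, -0.001, -0.818]]
force: [-0.7, 0.6, -0.0]
opening: 0.006
grasp_force: 0.0
[  9.6787  43.8832  31.4645  -3.6693 139.6496  83.7561]
shift [ 0.087  -0.0243  0.149 ] turn [-0.1101  0.1254 -0.0905] | 0.1742332417759036 0.1897675006579091
shift [ 0.0871 -0.0243  0.189 ] turn [-0.1101  0.1254 -0.0905] | 0.20949328197901138 0.1897675006579091
```

```bash
python3 -m jog '[[0,0.02,-0.006,0.03,0,0,0],[0,0.045,-0.012,0.07,0,0,0],[0,0.07,-0.02,0.11,0,0,0],[0,0.087,-0.0243,0.149,0,0,0],[0,0.087,-0.0243,0.17,0,0,0],[0,0.087,-0.0243,0.185,0,0,0],[0,0.087,-0.0243,0.189,0,0,0],[0,0.087,-0.0243,0.189,0,0,0]]'
python3 - <<'E'
from st import *
s=bot.read_state(); P0=np.array(s["position"]);R0=np.array(s["tcp_rot"]); print(P0,s["force"])
def rows(ths):
    o=[]
    for th in ths:
        p,R=tool(th,-1); sh=R0.T@(p-P0); rv=Ro.from_matrix(R0.T@R).as_rotvec(degrees=True)
        o.append([0]+[float(round(v,3)) for v in sh]+[float(round(v,1)) for v in rv])
    print(str(o).replace(" ",""))
rows(np.linspace(1.66,.75,14)); rows(np.linspace(.7,.12,9))
E
```

```text
time_s: 19.98
position: [0.5784, 0.2214, 0.244]
tcp_rot: [[0.795, 0.24, -0.557], [0.197, -0.971, -0.137], [-0.574, -0.001, -0.819]]
force: [0.2, -0.2, 6.1]
opening: 0.009
grasp_force: 2.4
[0.5784 0.2214 0.244 ] [ 0.2451 -0.1549  6.084 ]
[[0,-0.002,0.001,0.014,-0.1,0.0,-0.1],[0,-0.009,0.001,0.018,-0.1,0.0,-0.1],[0,-0.016,0.001,0.022,-0.1,0.0,-0.1],[0,-0.022,0.001,0.026,-0.1,0.0,-0.1],[0,-0.029,0.001,0.031,-0.1,0.0,-0.1],[0,-0.035,0.001,0.037,-0.1,0.0,-0.1],[0,-0.04,0.001,0.043,-0.1,0.0,-0.1],[0,-0.045,0.001,0.049,-0.1,0.0,-0.1],[0,-0.05,0.001,0.056,-0.1,0.0,-0.1],[0,-0.054,0.001,0.063,-0.1,0.0,-0.1],[0,-0.058,0.001,0.07,-0.1,0.0,-0.1],[0,-0.061,0.001,0.077,-0.1,0.0,-0.1],[0,-0.063,0.001,0.085,-0.1,0.0,-0.1],[0,-0.066,0.001,0.093,-0.1,0.0,-0.1]]
[[0,-0.067,0.001,0.098,-0.1,0.0,-0.1],[0,-0.068,0.001,0.107,-0.1,0.0,-0.1],[0,-0.069,0.001,0.115,-0.1,3.2,-0.1],[0,-0.07,0.001,0.123,-0.1,7.4,-0.1],[0,-0.07,0.001,0.132,-0.1,11.5,-0.1],[0,-0.069,0.001,0.14,-0.1,15.7,-0.1],[0,-0.068,0.001,0.149,-0.1,19.8,-0.1],[0,-0.067,0.001,0.157,-0.1,24.0,-0.1],[0,-0.064,0.001,0.165,-0.1,28.1,-0.1]]
```

Contact on the pad's upper edge (6 N upward). I'll back off, and account for the fingertip's width: push on the bare strap beyond the pad.

```bash
python3 -m jog '[[0,0,0,-0.015,0,0,0],[0,0,0,-0.03,0,0,0],[0,0,0,-0.035,0,0,0],[0,0,0,-0.035,0,0,0]]'
cat >> st.py <<'E'
def tip(th,sg=-1,r=.145,off=.004,bmax=35,b=None,gap=0):
    b=min(np.radians(bmax),max(th,0)) if b is None else np.radians(b)
    t=-np.cos(b)*Z-np.sin(b)*fx; R=frame(t,sg*fy); n=np.sin(th)*fx+np.cos(th)*Z; s=-np.cos(th)*fx+np.sin(th)*Z
    c=min(([x*.0095*R[:,0] for x in (1,-1)]),key=lambda v:v@n)
    return H+r*s+(off+gap)*n-c-.011*t,R
def rows(L):
    s=bot.read_state(); P0=np.array(s["position"]);R0=np.array(s["tcp_rot"]); o=[]
    for p,R in L:
        sh=R0.T@(p-P0); rv=Ro.from_matrix(R0.T@R).as_rotvec(degrees=True)
        o.append([0]+[float(round(v,3)) for v in sh]+[float(round(v,1)) for v in rv])
    print(str(o).replace(" ",""))
E
python3 - <<'E'
from st import *
for c in ["scene","side"]:
    viewer.capture(c); print([np.round(x["xyz"],3) for x in models.tip_of(c,"strap_pad")[:1]])
rows([tip(1.69,gap=.015),tip(1.69,gap=.005)])
rows([tip(t) for t in np.linspace(1.66,.5,18)])
E
```

```text
time_s: 20.48
position: [0.598, 0.2268, 0.2706]
tcp_rot: [[0.795, 0.241, -0.557], [0.198, -0.97, -0.138], [-0.574, -0.001, -0.819]]
force: [-1.1, -0.5, -0.7]
opening: 0.009
grasp_force: 0.0
[array([0.566, 0.216, 0.223])]
[array([0.571, 0.218, 0.225])]
[[0,0.004,0.002,0.014,-0.0,0.1,0.0],[0,-0.005,0.002,0.019,-0.0,0.1,0.0]]
[[0,-0.014,0.002,0.024,-0.0,0.1,0.0],[0,-0.022,0.002,0.029,-0.0,0.1,0.0],[0,-0.03,0.002,0.034,-0.0,0.1,0.0],[0,-0.038,0.002,0.04,-0.0,0.1,0.0],[0,-0.045,0.002,0.047,-0.0,0.1,0.0],[0,-0.052,0.002,0.054,-0.0,0.1,0.0],[0,-0.059,0.002,0.062,-0.0,0.1,0.0],[0,-0.065,0.002,0.07,-0.0,0.1,0.0],[0,-0.07,0.002,0.078,-0.0,0.1,0.0],[0,-0.074,0.002,0.087,-0.0,0.1,0.0],[0,-0.079,0.002,0.096,-0.0,0.1,0.0],[0,-0.082,0.002,0.105,-0.0,0.1,0.0],[0,-0.085,0.002,0.114,-0.0,0.1,0.0],[0,-0.087,0.002,0.124,-0.0,0.1,0.0],[0,-0.089,0.002,0.134,-0.0,0.1,0.0],[0,-0.089,0.002,0.144,-0.0,0.1,0.0],[0,-0.09,0.002,0.153,-0.0,2.5,0.0],[0,-0.109,0.002,0.165,-0.0,6.4,0.0]]
```

```bash
python3 -m jog '[[0,0.004,0.002,0.014,0,0,0],[0,-0.005,0.002,0.019,0,0,0],[0,-0.014,0.002,0.024,0,0,0],[0,-0.022,0.002,0.029,0,0,0],[0,-0.03,0.002,0.034,0,0,0],[0,-0.038,0.002,0.04,0,0,0],[0,-0.038,0.002,0.04,0,0,0]]'
python3 - <<'E'
from st import *
for c in ["scene","side"]:
    viewer.capture(c); print([np.round(x["xyz"],3) for x in models.tip_of(c,"strap_pad")[:1]])
print(P(1.457))
rows([tip(t) for t in np.linspace(1.38,.6,13)])
E
```

```text
time_s: 21.55
position: [0.5448, 0.2121, 0.2603]
tcp_rot: [[0.794, 0.242, -0.558], [0.199, -0.97, -0.139], [-0.575, -0.0, -0.818]]
force: [1.0, 0.1, 0.3]
opening: 0.007
grasp_force: 0.0
[array([0.537, 0.212, 0.226])]
[array([0.541, 0.211, 0.223])]
[0.5407 0.2114 0.2264]
[[0,-0.008,-0.0,0.008,-0.0,0.0,0.0],[0,-0.015,-0.0,0.015,-0.0,0.0,0.0],[0,-0.021,-0.0,0.022,-0.0,0.0,0.0],[0,-0.026,-0.0,0.03,-0.0,0.0,0.0],[0,-0.031,-0.0,0.038,-0.0,0.0,0.0],[0,-0.036,-0.0,0.046,-0.0,0.0,0.0],[0,-0.04,-0.0,0.055,-0.0,0.0,0.0],[0,-0.043,-0.0,0.063,-0.0,0.0,0.0],[0,-0.046,-0.0,0.072,-0.0,0.0,0.0],[0,-0.049,-0.0,0.082,-0.0,0.0,0.0],[0,-0.05,-0.0,0.091,-0.0,0.0,0.0],[0,-0.051,-0.0,0.1,-0.0,0.0,0.0],[0,-0.052,-0.0,0.11,-0.0,0.7,0.0]]
```

Strap follows as modelled. Continue.

```bash
python3 -m jog '[[0,-0.008,0,0.008,0,0,0],[0,-0.015,0,0.015,0,0,0],[0,-0.021,0,0.022,0,0,0],[0,-0.026,0,0.03,0,0,0],[0,-0.031,0,0.038,0,0,0],[0,-0.036,0,0.046,0,0,0],[0,-0.04,0,0.055,0,0,0],[0,-0.043,0,0.063,0,0,0],[0,-0.046,0,0.072,0,0,0],[0,-0.049,0,0.082,0,0,0],[0,-0.05,0,0.091,0,0,0],[0,-0.051,0,0.1,0,0,0],[0,-0.052,0,0.11,0,0.7,0],[0,-0.052,0,0.11,0,0.7,0],[0,-0.052,0,0.09,0,0.7,0],[0,-0.052,0,0.07,0,0.7,0],[0,-0.052,0,0.07,0,0.7,0]]'
python3 - <<'E'
from st import *
for c in ["scene","side"]:
    viewer.capture(c); print([np.round(x["xyz"],3) for x in models.tip_of(c,"strap_pad")[:1]])
print("expected",P(.6))
# tool down over pad, then down along the arc
def dn(th,gap=0): 
    R=frame(-Z,-fy); return P(th,.115)+(.011+gap)*Z+np.sin(th)*.0095*0*Z, R
rows([dn(.6,.05),dn(.6,.02)]); rows([dn(t,.002) for t in (.6,.5,.4,.3,.2,.1)])
E
```

```text
time_s: 23.88
position: [0.4672, 0.1926, 0.2327]
tcp_rot: [[0.804, 0.242, -0.544], [0.201, -0.97, -0.135], [-0.56, -0.0, -0.828]]
force: [-0.2, -0.6, -0.1]
opening: 0.006
grasp_force: 0.0
[array([0.452, 0.191, 0.176])]
[array([0.454, 0.187, 0.173])]
expected [0.4572 0.1905 0.1842]
[[0,-0.014,-0.0,-0.007,-0.0,34.4,0.0],[0,0.003,-0.0,0.018,-0.0,34.4,0.0]]
[[0,0.013,-0.0,0.033,-0.0,34.4,0.0],[0,0.013,-0.0,0.044,-0.0,34.4,0.0],[0,0.013,-0.0,0.056,-0.0,34.4,0.0],[0,0.015,-0.0,0.067,-0.0,34.4,0.0],[0,0.018,-0.0,0.078,-0.0,34.4,0.0],[0,0.022,-0.0,0.089,-0.0,34.4,0.0]]
```

```bash
python3 -m jog '[[0,-0.014,0,-0.007,0,9,0],[0,-0.014,0,-0.007,0,18,0],[0,-0.014,0,-0.007,0,27,0],[0,-0.014,0,-0.007,0,34.4,0],[0,-0.014,0,-0.007,0,34.4,0],[0,0.003,0,0.018,0,34.4,0],[0,0.013,0,0.033,0,34.4,0],[0,0.013,0,0.044,0,34.4,0],[0,0.013,0,0.056,0,34.4,0],[0,0.014,0,0.062,0,34.4,0],[0,0.015,0,0.067,0,34.4,0],[0,0.017,0,0.073,0,34.4,0],[0,0.018,0,0.078,0,34.4,0],[0,0.02,0,0.084,0,34.4,0],[0,0.022,0,0.089,0,34.4,0],[0,0.022,0,0.089,0,34.4,0]]'
python3 - <<'E'
from st import *
for c in ["scene","side"]:
    viewer.capture(c); print([np.round(x["xyz"],3) for x in models.tip_of(c,"strap_pad")[:1]])
print("expected",P(.1),P(0))
R=frame(-Z,-fy)
rows([(P(0)+.011*Z,R)])
E
```

```text
time_s: 26.08
position: [0.4347, 0.1846, 0.1463]
tcp_rot: [[0.97, 0.242, 0.002], [0.242, -0.97, 0.001], [0.002, -0.0, -1.0]]
force: [0.5, 0.4, 3.3]
opening: -0.001
grasp_force: 1.6
[array([0.432, 0.187, 0.135])]
[array([0.436, 0.185, 0.132])]
expected [0.4337 0.1847 0.1324] [0.4322 0.1843 0.121 ]
[[0,-0.003,-0.0,0.014,-0.0,-0.1,0.0]]
```

Now press straight down in small steps.

```bash
python3 -m jog '[[0,-0.001,0,0.002,0,0,0],[0,-0.001,0,0.004,0,0,0],[0,-0.002,0,0.006,0,0,0],[0,-0.002,0,0.008,0,0,0],[0,-0.002,0,0.009,0,0,0],[0,-0.003,0,0.01,0,0,0],[0,-0.003,0,0.01,0,0,0]]'; python3 -m jog '[[0,0,0,0.001,0,0,0],[0,0,0,0.002,0,0,0],[0,0,0,0.003,0,0,0],[0,0,0,0.004,0,0,0],[0,0,0,0.004,0,0,0]]'
```

```text
time_s: 27.15
position: [0.4308, 0.1836, 0.1358]
tcp_rot: [[0.97, 0.242, -0.0], [0.242, -0.97, 0.0], [-0.0, -0.001, -1.0]]
force: [0.5, -0.5, 0.2]
opening: 0.009
grasp_force: 0.5
time_s: 27.78
position: [0.4308, 0.1837, 0.1323]
tcp_rot: [[0.97, 0.242, -0.0], [0.242, -0.97, 0.001], [-0.0, -0.001, -1.0]]
force: [-2.1, -1.3, 4.8]
opening: 0.006
grasp_force: 1.9
```

```bash
python3 -m jog '[[0,0,0,0.001,0,0,0],[0,0,0,0.0015,0,0,0],[0,0,0,0.002,0,0,0],[0,0,0,0.002,0,0,0]]'; python3 -m jog '[[0,0,0,0.0005,0,0,0],[0,0,0,0.001,0,0,0],[0,0,0,0.0015,0,0,0],[0,0,0,0.0015,0,0,0]]'
python3 - <<'E'
from rig import *
import cv2
im,d=viewer.capture("side"); cv2.imwrite("pics/s6.png",cv2.resize(im[130:240,120:230],None,fx=5,fy=5,interpolation=2))
for c in ["scene","side"]:
    viewer.capture(c)
    for t in ["strap_pad","catch_roller"]: print(c,t,[(x["p"],x["xyz"]) for x in models.tip_of(c,t)[:1]])
E
```

```text
time_s: 28.28
position: [0.4309, 0.1837, 0.132]
tcp_rot: [[0.97, 0.243, 0.001], [0.243, -0.97, 0.001], [0.001, -0.0, -1.0]]
force: [-4.5, -1.4, 19.6]
opening: 0.003
grasp_force: 9.7
time_s: 28.78
position: [0.4309, 0.1837, 0.1317]
tcp_rot: [[0.97, 0.243, 0.001], [0.243, -0.97, 0.001], [0.001, -0.0, -1.0]]
force: [-7.5, -1.6, 30.3]
opening: -0.001
grasp_force: 15.4
scene strap_pad [(0.63, [0.43, 0.1865, 0.1213])]
scene catch_roller [(0.62, [0.3841, 0.1762, 0.1201])]
side strap_pad [(0.48, [0.4355, 0.1857, 0.1151])]
side catch_roller [(0.47, [0.3846, 0.1727, 0.1265])]
```

View pics/s6.png

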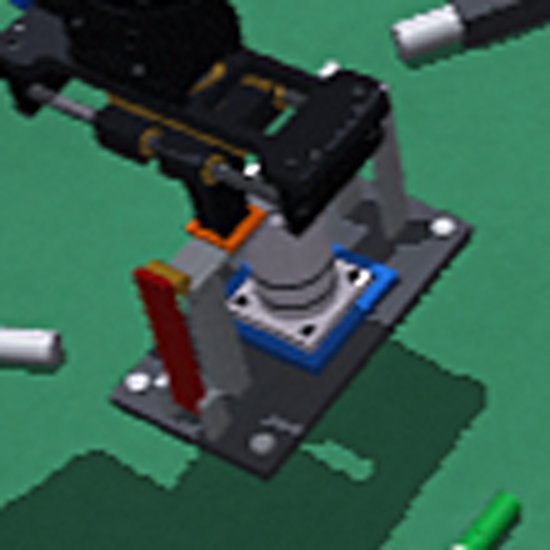

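Tip height is 0.1207 against the closed pad height of 0.121, with a stiff stop at 30 N. The picture shows the strap end under the brass roller at (170,275). I'll lift off and compare the catch with its initial picture.

```bash
python3 -m jog '[[0,0,0,-0.01,0,0,0],[0,0,0,-0.04,0,0,0],[0,0,0,-0.08,0,0,0],[0,0,0,-0.12,0,0,0],[0,0,0,-0.15,0,0,0],[0,0,0,-0.15,0,0,0],[0,0,0,-0.15,0,0,0]]'
python3 - <<'E'
from fit import *
from st import *
out=[]
for c in ["scene","side"]:
    im,d=viewer.capture(c); old=cv2.imread(f"pics/{c}0.png")
    for n,i in (("old",old),("new",im)):
        h=cv2.cvtColor(i,cv2.COLOR_BGR2HSV); m=(cv2.inRange(h,(0,150,60),(5,255,255))|cv2.inRange(h,(172,150,60),(180,255,255)))
        W=np.array(viewer.camera_info(c)["world_to_cam"]);K_=viewer.camera_info(c); x=W@np.r_[.38,.172,.08,1]; u,v=int(K_["fx"]*x[0]/x[2]+K_["cx"]),int(K_["fy"]*x[1]/x[2]+K_["cy"])
        mm=np.zeros_like(m); mm[v-30:v+30,u-20:u+20]=m[v-30:v+30,u-20:u+20]; ys,xs=np.nonzero(mm)
        top=ys<ys.min()+5; print(c,n,len(ys),"top centroid",xs[top].mean(),ys.min(),"mean",xs.mean(),ys.mean())
    print(c,[(t,x["xyz"]) for t in ("strap_pad","catch_roller") for x in models.tip_of(c,t)[:1]])
    if c=="side":
        out.append(cv2.resize(im[130:230,130:220],None,fx=6,fy=6,interpolation=2))
cv2.imwrite("pics/s7.png",out[0])
p,R=fit_housing(np.array([.4715,.1925,.011]),np.c_[fx,fy,[0,0,1]]); print(p,R[:,2]); print(bot.read_state()["force"])
E
```

```text
time_s: 30.0
position: [0.4308, 0.1836, 0.2779]
tcp_rot: [[0.97, 0.242, -0.0], [0.242, -0.97, 0.001], [0.0, -0.001, -1.0]]
force: [0.2, -0.1, -0.4]
opening: 0.009
grasp_force: 0.0
scene old 50 top centroid 242.625 138 mean 243.06 150.08
scene new 51 top centroid 242.625 138 mean 243.0392156862745 150.23529411764707
scene [('strap_pad', [0.4291, 0.1856, 0.1216]), ('catch_roller', [0.3864, 0.1746, 0.1199])]
side old 167 top centroid 150.33333333333334 184 mean 153.99401197604791 197.65269461077844
side new 160 top centroid 150.12 184 mean 153.96875 197.5625
side [('strap_pad', [0.4325, 0.1845, 0.1167]), ('catch_roller', [0.3838, 0.1745, 0.1235])]
scene 393
side 539
fit delta mm [ 0.9793  0.5329 -0.8099] deg [-0.0383  0.5796  0.2738] res 0.0011470843831532657
[0.4725 0.193  0.0102] [0.0096 0.0031 0.9999]
[ 0.0128 -0.0713  0.8532]
```

View pics/s7.png

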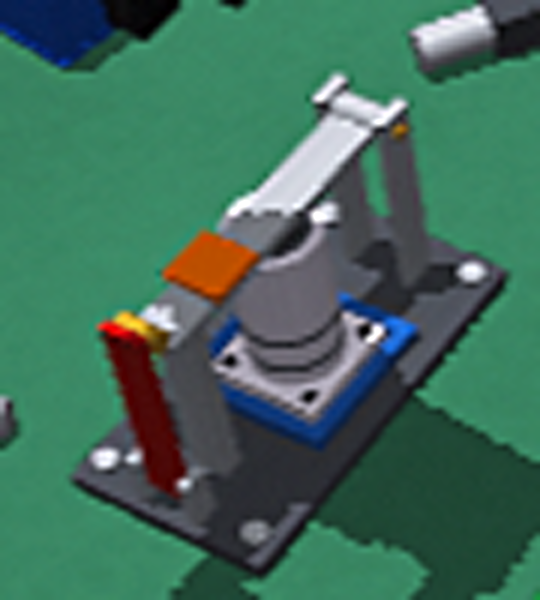

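Strap is level with its end under the roller at (140,325), the catch is back at its initial pixels, and the housing is upright and seated. Hand in.

```bash
python3 -c "
from rig import workorder
print(workorder.hand_in())"
```

```text
the job is handed in; nothing more can be done
None
```

The housing stands seated in the nest, the strap is closed under the roller with the catch sprung back (checked in the camera images after lifting clear), and the job is handed in; no verdict was returned.

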